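# Hold the pin comb ready over the strip block

### The job

Take the eight-pin comb out of its stand by the grey handle, lift it over the row of jars and tip boxes (not round its end) and hold it over the black strip block that stands across that row from the stand, its line of pins level and in line with the line of wells, each pin above a well of its own and the pin tips about 10 mm above the block, touching nothing. Leave everything else where it is. Finish there while holding the comb still: do not dip it, set it down or let go.

Things in the scene. Friction and masses are not known exactly. Their poses are not given: they have to be found in the camera images.
- comb: Eight-pin comb, 0.12 kg, loose, same end for end. Origin: middle of the row of pin tips, z up, y along the row. Steel pins (3.2 mm, 14.4 mm apart, end pins at y = -50.4 and 50.4 mm) hang from an aluminium bar 16 x 140 mm, 28 to 40 mm above the tips. Grey handle on the bar's middle: 14 mm thick (x), 66 mm long (y), 46 to 82 mm above the tips; pinch its 14 mm from above.
- pin_tips (a point): On the comb: the middle of the row of pin tips (same place and axes as the comb's origin).
- stand: White stand, fixed, on either side of the row; base 62 x 156 x 6 mm (x, y, z), origin under its centre. Two end posts cradle the ends of the comb's bar 40 mm above the table between cheeks (to 50 mm) and end stops (to 56 mm): the comb lifts straight up and is free after 16 mm. The comb starts in it with the same axes, pin tips 12 mm above the table.
- strip_block: The strip block to hover over: black block 26 x 130 x 31 mm (x, y, z), loose, with a line of eight wells in its top along its length (y), 14.4 mm apart, centred. Origin at the centre of its underside. It stands across the row from the stand.
- wells (a point): On that block: the middle of the line of wells, at the level of the block's top (31 mm above the table); y along the line.
- pin_a (a point): Tip of the comb's end pin at its -y end.
- pin_b (a point): Tip of the comb's end pin at its +y end.
- well_a (a point): Middle of the block's end well at its -y end, at the level of the top; wells are 10 mm wide. Either end of the comb may be over either end of the block.
- well_b (a point): The same at its +y end.
- spare_block: Another black strip block like it, but standing on the same side of the row as the stand, about 10 cm beyond it: not the target, leave it alone. Loose, origin at the centre of its underside.
- tip_box_1: Green tip box with clear lid, 84 x 101 x 62 mm, near end of the row that divides the work area along x at about y = 0; loose, origin at the centre of its underside.
- jar_1: Screw-cap jar, 43 mm wide, 72 mm tall, in the row; loose, origin at the centre of its underside.
- jar_2: As jar_1, in the row.
- jar_3: As jar_1, in the row.
- tip_box_2: Tip box like the first, at the far end of the row.

How it is judged:
On the way:
1. the comb is held by the fingers and lifted above the tops of the row, over the row (height (world z) of pin_tips above 0.075 m and contact force between the fingers and comb above 1 N and world y of pin_tips between -0.06 and 0.06 m and world x of pin_tips between 0.34 and 0.78 m), for 0.05 s.
At the end, for the whole second after the job is handed in: The fingers hold the comb still and upright (0.06 rad), each end pin within 5 mm (horizontally) of the middle of its end well (either way round), tips 3 to 18 mm above the block, touching neither block nor stand; strip block moved under 10 mm, jars, tip boxes and spare block under 15 mm (((horizontal distance between pin_a and well_a below 0.005 m and horizontal distance between pin_b and well_b below 0.005 m) or (horizontal distance between pin_a and well_b below 0.005 m and horizontal distance between pin_b and well_a below 0.005 m)) and angle between comb's own z axis and vertical below 0.06 rad and z of pin_tips in the frame of wells between 0.003 and 0.018 m and contact force between the fingers and comb above 1 N and contact force between comb and strip_block below 0.05 N and contact force between comb and stand below 0.05 N and linear speed of comb below 0.015 m/s and angular speed of comb below 0.1 rad/s and distance of strip_block from where it was at the start of the episode below 0.01 m and angle between strip_block's own z axis and vertical below 0.05 rad and distance of each of tip_box_1, jar_1, jar_2, jar_3, tip_box_2, spare_block from where it was at the start of the episode below 0.015 m); the arm keeps its last pose, push and grip.
It fails at once if the comb touches the strip block (contact force between comb and strip_block above 0.5 N).
It fails at once if the comb knocks against the row (contact force between comb and tip_box_1 above 2 N or contact force between comb and jar_1 above 2 N or contact force between comb and jar_2 above 2 N or contact force between comb and jar_3 above 2 N or contact force between comb and tip_box_2 above 2 N).
It fails at once if a jar or tip box is tipped (angle between any of tip_box_1, jar_1, jar_2, jar_3, tip_box_2's own z axis and vertical above 0.3 rad).
It also fails if it takes over 42 s, if anything falls off the work surface, if the arm or the gripper's body presses on something with over 40 N, if the wrist force passes 120 N, or if a joint passes its speed limit or range.

### The arm

A 6-joint arm with a two-finger parallel gripper is mounted at the origin on a cart in front of the work surface, level with it; the furniture and walls round the work are solid. World frame = base frame: x ahead of the robot, y to its left, z up, the work surface at z = 0. Lengths are in m, angles in rad, forces in N, time in s.
With the tool pointing down it reaches from about 0.25 to 0.725 m from the base axis. Payload 9.7 kg.
Tool frame: the origin (TCP) lies on the centre line of the jaws, within the pads' length; the fingertips stand 11 mm ahead of it and the grasp point (between the pads) lies 8 mm behind it (arm.nose_length is the distance from the TCP to the fingertips, in m); z points along the fingers, y is the line along which they close (so a half turn about z gives the same grasp; the last joint's range is limited). The gripper opens to 85 mm and grips with 20 to 120 N. Pads are 22 mm wide; open, the fingers measure 114 mm over their backs; the gripper's body (76 mm by 85 mm) begins 54 mm behind the grasp point. The pads swing forward as they close: fully open they stand 13 mm farther back than shut.
Start: joints at [-1.304, 0.087, 0.176, 1.66, 0, 1.571], TCP at [0.145, -0.531, 0.218] pointing down, gripper open.
Joint ranges: [-3.13, 3.13], [-0.85, 1.81], [-1.15, 1.24], [-2.2, 2.28], [-1.44, 1.52], [-3.14, 3.14]. Speed limits (rad/s): [2.22, 2.22, 2.57, 3.14, 3.14, 3.14].

### API

Orientations are given as a unit quaternion [x, y, z, w].
In Python, from workcell import arm, kin, imaging, sign_off gives the robot as it stands. Calls block until the motion is done:
- arm.goto(position, orientation): joint-space move of the TCP to a pose.
- arm.line_to(position, ori=None, feed=0.15): straight line of the TCP; ori=None keeps the orientation; feed is the mean speed in m/s.
- arm.move_j(angles): joint-space move.
- arm.command_gripper(opening, force=None): finger opening in m; force is the grip in N (None keeps the last); returns when the fingers have stopped.
- arm.dwell(seconds).
- kin.inverse_kinematics(position, orientation): joint angles nearest the present ones, or None.
- imaging.snapshot(name): name is "scene" or "side" or "wrist"; returns a dict with "pixels" (420x560x3 uint8, red, green, blue), "K" (3x3 intrinsics, pixels), "distortion" ([k1, k2, p1, p2, k3] as OpenCV has them; the pictures are not rectified), "world_to_cam" (4x4, takes a point from world to camera coordinates); the wrist camera has in their place "T_tool_cam" (4x4, takes a point from camera to tool coordinates, whose origin is the TCP and whose axes are the flange's). Camera axes: x right, y up, looking along -z (the intrinsics and any distortion apply to the point x, -y, -z); pixel columns grow to the right and rows downward; lengths in m; the calibration is good to about 2 mm. A picture is of the moment at which its call begins: read the wrist's pose just before it. There is no depth.
A pose or a line that the arm cannot do raises arm.MotionError and nothing moves.
- sign_off(): hands the job in; it is judged then, once.
Readings, each from a call of its own:
- arm.current_clock(): time.
- arm.current_joint_pos(): joint angles.
- arm.current_joint_velocities(): joint speeds.
- arm.current_tau(): joint torques, N m.
- arm.current_tcp_pos(): TCP position.
- arm.current_tcp_rot(): TCP orientation.
- arm.current_contact_force(): force on the tool from outside, world axes, zero at the start.
- arm.current_moment(): the same for the moment, N m.
- arm.current_finger_gap(): finger opening in m.
- arm.current_finger_force(): force on a finger pad.
Only numpy, scipy, OpenCV 4.12 (cv2) and the standard library are available. Lean on these libraries where they do the work, as an engineer would, in place of code of your own. Each camera call takes 0.05 s, during which the arm holds its last target. There are 200 camera calls.

## Working session

There is one attempt and no reset: what is moved stays moved. The work goes in short steps, each a Python script; the robot and the scene stay as the last script left them, time stands still between calls to the robot, and variables do not carry over. Pictures are saved under pics/ and viewed, at most 10 in all, crops included, and the job is handed in when it is done.

```bash
mkdir -p pics; cat > h.py <<'E'
import numpy as np, cv2
from scipy.spatial.transform import Rotation as R
from workcell import arm, kin, imaging, sign_off
def snap(name,f):
    if name=="wrist":
        T=np.eye(4);T[:3,:3]=R.from_quat(arm.current_tcp_rot()).as_matrix();T[:3,3]=arm.current_tcp_pos()
    s=imaging.snapshot(name)
    c2w=T@s["T_tool_cam"] if name=="wrist" else np.linalg.inv(s["world_to_cam"])
    np.savez(f"pics/{f}.npz",K=s["K"],d=np.array(s["distortion"],float),c2w=c2w)
    cv2.imwrite(f"pics/{f}.png",s["pixels"][:,:,::-1]); return s
def ld(f): z=np.load(f"pics/{f}.npz"); return z["K"],z["d"],z["c2w"]
def unproj(f,uv,z):
    K,d,c=ld(f); p=cv2.undistortPoints(np.array(uv,float).reshape(-1,1,2),K,d)[:,0]
    r=np.c_[p[:,0],-p[:,1],-np.ones(len(p))]@c[:3,:3].T; o=c[:3,3]
    return o+r*((np.broadcast_to(z,len(p))-o[2])/r[:,2])[:,None]
def proj(f,P):
    K,d,c=ld(f); w=np.linalg.inv(c); q=np.atleast_2d(P)@w[:3,:3].T+w[:3,3]
    return cv2.projectPoints(q*[1,-1,-1],np.zeros(3),np.zeros(3),K,d)[0][:,0]
def quat(yaw): # tool down; tool y axis at angle yaw (world xy)
    y=np.array([np.cos(yaw),np.sin(yaw),0]);z=np.array([0,0,-1.]);x=np.cross(y,z)
    return R.from_matrix(np.c_[x,y,z]).as_quat()
E
python3 - <<'E'
from h import *
for n in("scene","side"): snap(n,n+"0"); print(n,ld(n+"0")[2].round(3).tolist(),ld(n+"0")[1])
print(arm.current_tcp_rot(),imaging.snapshot("wrist")["T_tool_cam"])
a=cv2.imread("pics/scene0.png");cv2.imwrite("pics/scene0v.png",cv2.resize(a,(800,600),interpolation=3))
a=cv2.imread("pics/side0.png");cv2.imwrite("pics/side0v.png",cv2.resize(a,(800,600),interpolation=3))
E
```

```text
scene [[-0.753, 0.286, -0.592, -0.084], [-0.658, -0.333, 0.676, 0.757], [-0.004, 0.898, 0.439, 0.537], [0.0, 0.0, 0.0, 1.0]] [-0.17612266  0.          0.          0.          0.        ]
side [[-0.86, 0.222, -0.459, 0.037], [-0.51, -0.367, 0.778, 0.924], [0.004, 0.903, 0.429, 0.541], [0.0, 0.0, 0.0, 1.0]] [-0.07763933  0.          0.          0.          0.        ]
[ 9.91115982e-01  1.32999020e-01 -8.44904455e-05 -6.03205202e-04] [[ 4.07463715e-04  9.57092622e-01  2.89781896e-01  7.57085120e-02]
 [ 9.99999855e-01 -2.87657269e-04 -4.56029199e-04 -4.24750274e-05]
 [-3.53104313e-04  2.89782040e-01 -9.57092600e-01 -1.54929853e-01]
 [ 0.00000000e+00  0.00000000e+00  0.00000000e+00  1.00000000e+00]]
```

View pics/scene0v.png

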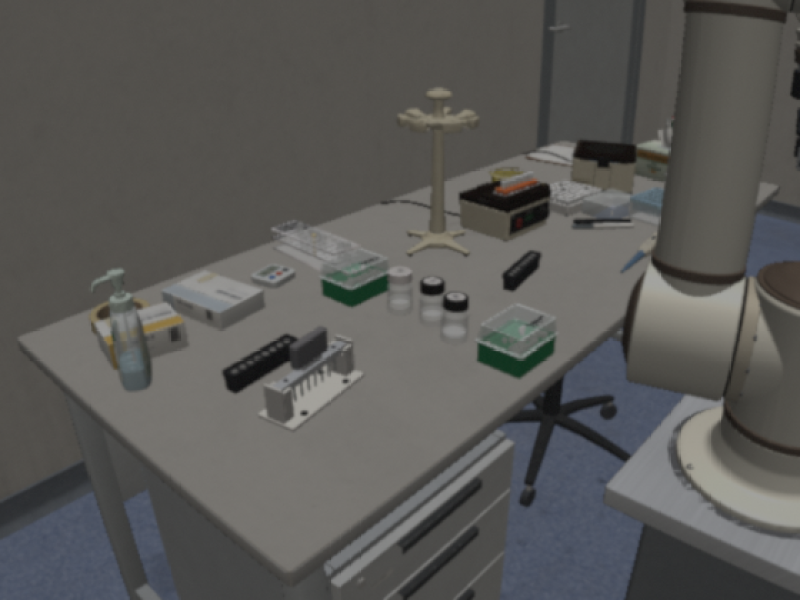

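View pics/side0v.png

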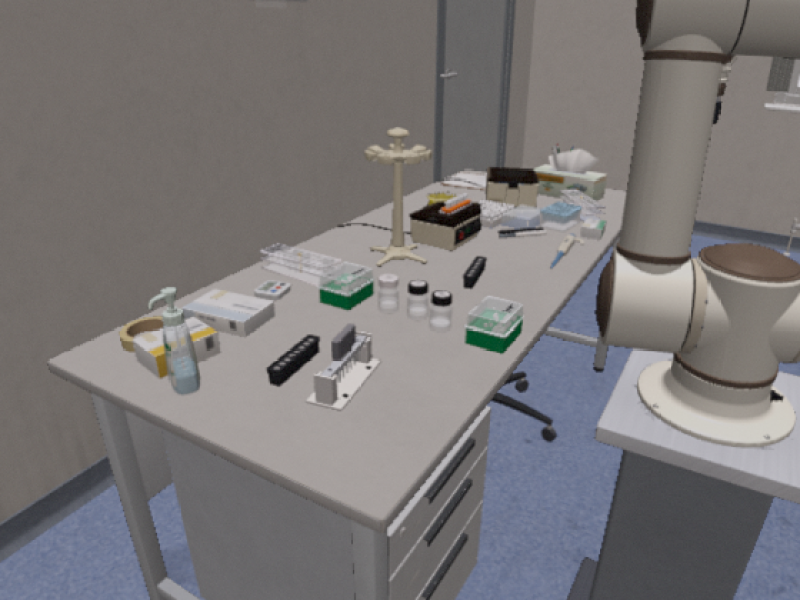

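The stand (handle at about (309,345) in the scene view) is on the near, +y side. The spare block is beside it at (262,362), and the target block lies across the row at (522,265).

```bash
python3 - <<'E'
from h import *
s=.7
def P(f,pts,z): return unproj(f,np.array(pts)*s,z).round(3).tolist()
print("handle top ends",P("scene0",[(291,347),(327,331)],.094),P("side0",[(335,346),(354,327)],.094))
print("stand base corners (near/left, right)",P("scene0",[(262,410),(298,424),(362,377)],.004),P("side0",[(311,401),(344,405),(379,366)],.004))
print("target top ctr",P("scene0",[(505,272),(538,254)],.031),P("side0",[(465,272),(485,261)],.031))
print("jars",P("scene0",[(400,272),(432,283),(456,298)],.072))
print("boxes",P("scene0",[(517,330),(355,265)],.062))
E
```

```text
handle top ends [[0.534, 0.286, 0.094], [0.53, 0.228, 0.094]] [[0.52, 0.302, 0.094], [0.531, 0.236, 0.094]]
stand base corners (near/left, right) [[0.561, 0.324, 0.004], [0.502, 0.312, 0.004], [0.518, 0.179, 0.004]] [[0.547, 0.335, 0.004], [0.497, 0.317, 0.004], [0.512, 0.193, 0.004]]
target top ctr [[0.538, -0.203, 0.031], [0.538, -0.314, 0.031]] [[0.538, -0.204, 0.031], [0.527, -0.29, 0.031]]
jars [[0.618, -0.013, 0.072], [0.551, -0.014, 0.072], [0.49, 0.004, 0.072]]
boxes [[0.373, 0.012, 0.062], [0.711, -0.001, 0.062]]
```

```bash
python3 - <<'E'
from h import *
print("carousel",unproj("scene0",np.array([(437,240),(468,252),(408,252)])*.7,0).round(3).tolist())
for yw in(0,np.pi):
  for p in([.535,-.22,.25],[.53,.29,.25],[.53,.255,.09],[.535,-.255,.12]):
    q=kin.inverse_kinematics(p,quat(yw)); print(yw,p,None if q is None else np.round(q,2))
arm.goto([.535,-.22,.25],quat(0)); snap("wrist","w1"); print(arm.current_clock(),arm.current_tcp_pos())
a=cv2.imread("pics/w1.png");cv2.imwrite("pics/w1v.png",cv2.resize(a,(800,600),interpolation=3))
E
```

```text
carousel [[0.779, -0.305, 0.0], [0.689, -0.295, 0.0], [0.781, -0.216, 0.0]]
0 [0.535, -0.22, 0.25] [-0.39  0.17  0.33  1.73  0.    1.18]
0 [0.53, 0.29, 0.25] [0.5  0.24 0.41 1.74 0.   2.07]
0 [0.53, 0.255, 0.09] [0.45 0.17 0.02 1.42 0.   2.02]
0 [0.535, -0.255, 0.12] [-0.44  0.17  0.08  1.48  0.    1.13]
3.141592653589793 [0.535, -0.22, 0.25] [-0.39  0.17  0.33  1.73  0.   -1.96]
3.141592653589793 [0.53, 0.29, 0.25] [ 0.5   0.24  0.41  1.74  0.   -1.07]
3.141592653589793 [0.53, 0.255, 0.09] [ 0.45  0.17  0.02  1.42  0.   -1.12]
3.141592653589793 [0.535, -0.255, 0.12] [-0.44  0.17  0.08  1.48  0.   -2.02]
2.0167 [ 0.53455028 -0.22092078  0.24998133]
```

View pics/w1v.png

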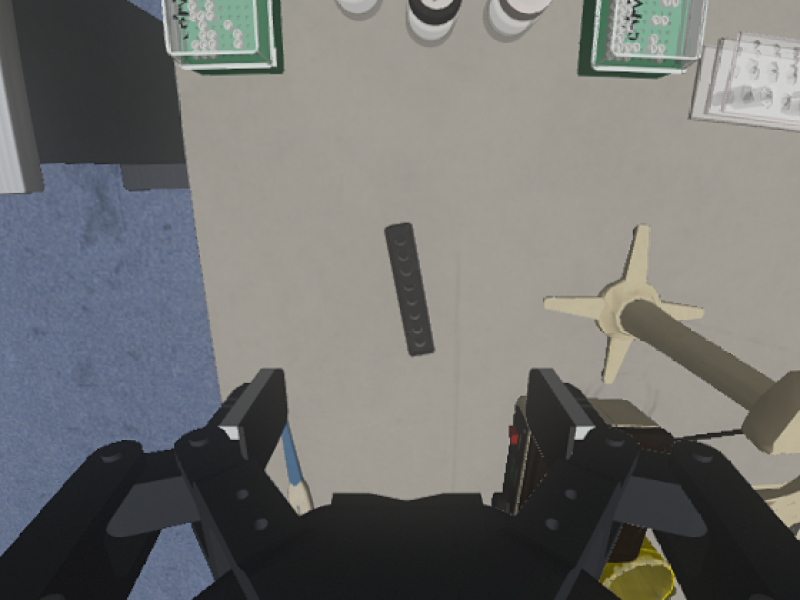

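The target block lies at about (410,290), rotated roughly 8° from world y, and the path is clear. Next I'll take an enlarged crop of its wells and a look at the comb.

```bash
python3 - <<'E'
from h import *
arm.goto([.53,.29,.29],quat(0)); snap("wrist","w2"); print(arm.current_clock(),arm.current_tcp_pos())
a=cv2.imread("pics/w1.png")[148:256,262:312];a=cv2.resize(a,None,fx=5.5,fy=5.5,interpolation=2)
a=cv2.convertScaleAbs(a,alpha=2.2,beta=-20)
b=cv2.imread("pics/w2.png")
cv2.imwrite("pics/c1.png",a); cv2.imwrite("pics/w2v.png",cv2.resize(b,(800,600),interpolation=2))
E
```

```text
3.925 [0.53045947 0.28902296 0.28996403]
```

View pics/c1.png

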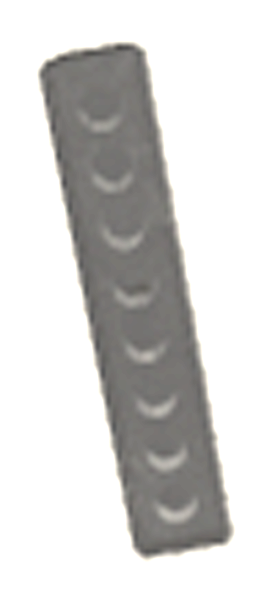

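View pics/w2v.png

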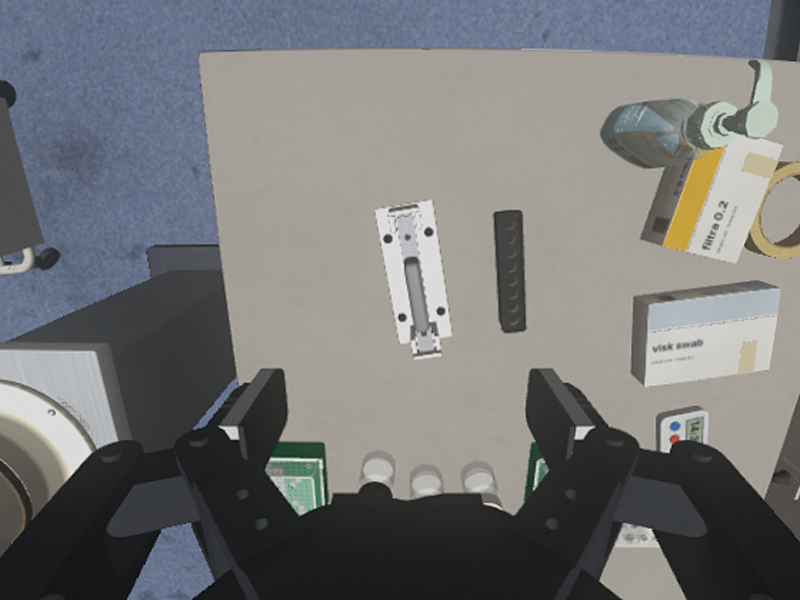

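Well end crescents in the crop: bottoms at about (100,131) and (175,522), so well centres are 19 px higher. In w2v, the stand's screws are at (388,239), (429,232), (402,317) and (440,311), and the handle is around (416,295).

```bash
python3 - <<'E'
from h import *
c=lambda u,v:(262+(u+.5)/5.5-.5,148+(v+.5)/5.5-.5)
w=unproj("w1",[c(100,112),c(175,503)],.031); d=w[0]-w[1]
print("wells",w.round(4).tolist(),w.mean(0).round(4),np.linalg.norm(d),"yaw dev",np.arctan2(-d[0],d[1]))
b=unproj("w2",np.array([(388,239),(429,232),(402,317),(440,311)])*.7,.006);print("screws",b.round(4).tolist(),b.mean(0).round(4))
d=(b[0]+b[1]-b[2]-b[3]);print("yaw",np.arctan2(-d[0],d[1]))
yw=np.arctan2(-d[0],d[1])
h=unproj("w2",np.array([(411,258),(421,333)])*.7,.094);print("handle",h.round(4).tolist(),h.mean(0).round(4))
a=cv2.imread("pics/w2.png")[135:257,255:325]
# overlay predicted handle top and pin bar outline from screws
m=b.mean(0);a=cv2.resize(a,None,fx=4.8,fy=4.8,interpolation=2)
Rz=R.from_euler('z',yw).as_matrix()
for hx,hy,z in((.007,.033,.094),(.008,.07,.052),(.031,.078,.006)):
  q=np.array([[hx,hy,z],[-hx,hy,z],[-hx,-hy,z],[hx,-hy,z]])@Rz.T+[m[0],m[1],0]
  p=(proj("w2",q)-[255,135]+.5)*4.8-.5
  cv2.polylines(a,[np.int32(p.round())],True,(0,0,255),1)
cv2.imwrite("pics/c2.png",a)
E
```

```text
wells [[0.5307, -0.2056, 0.031], [0.5492, -0.3053, 0.031]] [ 0.5399 -0.2554  0.031 ] 0.10142279273009289 yaw dev 0.1833462129675708
screws [[0.5131, 0.295, 0.006], [0.5567, 0.3025, 0.006], [0.5277, 0.2068, 0.006], [0.5704, 0.2139, 0.006]] [0.542  0.2546 0.006 ]
yaw 0.15869969004041964
handle [[0.5366, 0.2923, 0.094], [0.5459, 0.2228, 0.094]] [0.5412 0.2575 0.094 ]
```

View pics/c2.png

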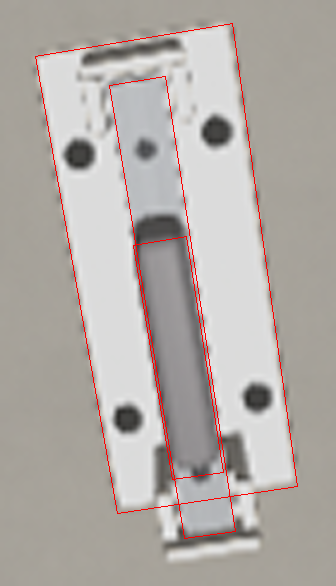

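The overlay fits: the stand outline and handle match to about 1 mm. The comb is at (0.5415, 0.2546), yaw 0.16. Now grasping and lifting.

```bash
python3 - <<'E'
from h import *
q=quat(.16); c=[.5412,.2548]
arm.command_gripper(.05)
arm.goto([*c,.16],q); arm.line_to([*c,.07],feed=.08)
arm.command_gripper(0,50); print(arm.current_finger_gap(),arm.current_finger_force(),arm.current_contact_force(),arm.current_tcp_pos())
arm.line_to([*c,.10],feed=.06); print(arm.current_finger_gap(),arm.current_contact_force(),arm.current_clock())
arm.line_to([*c,.188],feed=.15)
arm.line_to([.5399,-.2554,.188],quat(.183),feed=.17); 
arm.line_to([.5399,-.2554,.125],feed=.08); arm.dwell(.3)
print(arm.current_finger_gap(),arm.current_finger_force(),arm.current_tcp_pos(),arm.current_clock())
for n in("wrist","scene","side"): snap(n,n[0:2]+"3")
b=cv2.imread("pics/wr3.png");cv2.imwrite("pics/w3v.png",cv2.resize(b[100:310,140:420],(800,600),interpolation=2))
# scene & side crops around target
o=[]
for f in("sc3","si3"):
  u,v=proj(f,[.54,-.255,.06])[0].round().astype(int); print(f,u-32,v-40)
  o.append(cv2.resize(cv2.imread(f"pics/{f}.png")[v-40:v+35,u-32:u+33],None,fx=6,fy=6,interpolation=2))
cv2.imwrite("pics/c3.png",np.hstack(o))
E
```

```text
0.012582215244852335 50.1467946509365 [-1.65895649 -0.06397505  3.75666474] [0.54116462 0.2548593  0.07042515]
0.012319651317456562 [ 0.59966064  0.33645237 -1.21675768] 7.3083
0.012577249047300643 49.44155289733317 [ 0.54003706 -0.25549034  0.12532749] 12.425
sc3 333 134
si3 300 137
```

View pics/w3v.png

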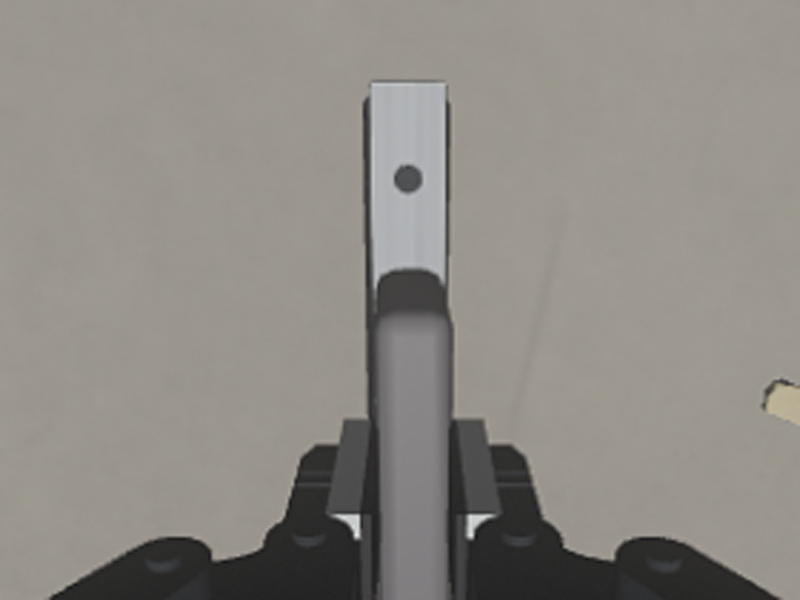

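View pics/c3.png

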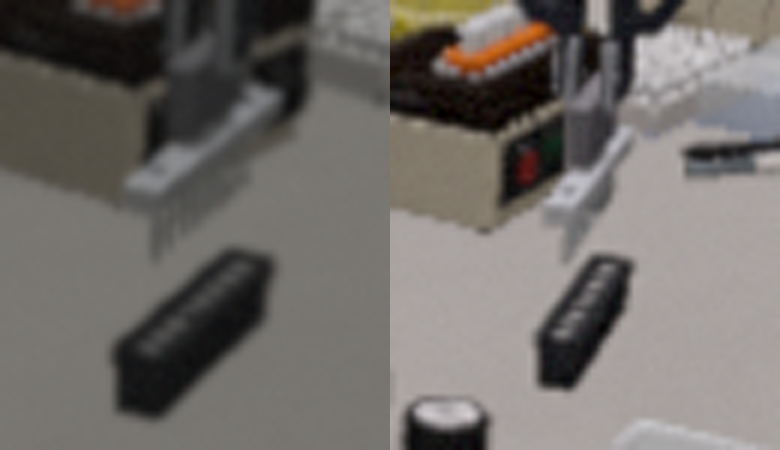

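The comb is held, and the wrist crop shows the bar centred over the block (bar 370–446, block slivers 364–450, bar end v≈81, block corners v≈98). I'll check this numerically with the scene and side views.

```bash
python3 - <<'E'
from h import *
k=2.857
W=lambda pts,z:unproj("wr3",[(140+(u+.5)/k-.5,100+(v+.5)/k-.5) for u,v in pts],z)
yw=.183; Rz=R.from_euler('z',yw).as_matrix()
loc=lambda P:((P-[.5399,-.2554,0])@Rz).round(4).tolist()
print("bar end corners (exp y .070,x+-8)",loc(W([(371,81),(446,81)],.1073)))
print("handle far top end (exp y .033, bar hole?)",loc(W([(380,318),(446,318),(408,178)],[.149,.149,.1073])))
print("block end (exp y .065,x+-13)",loc(W([(364,98),(450,98)],.031)))
print("block edge L/R further",loc(W([(369,400),(452,340)],.031)))
for f,u0,v0,du,pin,well in(("sc3",333,134,0,(157,258),(152,346)),("si3",300,137,390,(568,258),(563,330))):
  g=lambda p:(u0+(p[0]-du+.5)/6-.5,v0+(p[1]+.5)/6-.5)
  print(f,"pin",loc(unproj(f,[g(pin)],.0673)),"well",loc(unproj(f,[g(well)],.031)))
E
```

```text
bar end corners (exp y .070,x+-8) [[-0.0066, 0.0699, 0.1073], [0.0086, 0.0699, 0.1073]]
handle far top end (exp y .033, bar hole?) [[-0.0036, 0.0328, 0.149], [0.0073, 0.0328, 0.149], [0.0008, 0.0503, 0.1073]]
block end (exp y .065,x+-13) [[-0.0124, 0.0632, 0.031], [0.0128, 0.0632, 0.031]]
block edge L/R further [[-0.0124, -0.0326, 0.031], [0.0144, -0.0119, 0.031]]
sc3 pin [[0.0, 0.0424, 0.0673]] well [[-0.0037, 0.0511, 0.031]]
si3 pin [[-0.0015, 0.0454, 0.0673]] well [[-0.0036, 0.0567, 0.031]]
```

```bash
python3 - <<'E'
from h import *
off=R.from_euler('z',.183).apply([-.0006,-.0006,0])
arm.line_to(np.array([.5399,-.2554,.100])+off,quat(.183),feed=.03); arm.dwell(.4)
print(arm.current_finger_gap(),arm.current_contact_force(),arm.current_tcp_pos(),arm.current_clock(),np.abs(arm.current_joint_velocities()).max())
for n in("wrist","scene","side"): snap(n,n[0:2]+"4")
o=[cv2.resize(cv2.imread("pics/wr4.png")[110:260,240:320],None,fx=4,fy=4,interpolation=2)]
for f in("sc4","si4"):
  u,v=proj(f,[.54,-.255,.04])[0].round().astype(int)
  a=cv2.imread(f"pics/{f}.png")
  a=cv2.resize(a[v-30:v+30,u-16:u+16] if 0 else a[v-30:v+30,u-15:u+15],None,fx=8,fy=10,interpolation=2)
  # expected pins (red) at tips .0423 and wells (green) from measured poses
  for j,(z,col) in enumerate(((.0423,(0,0,255)),(.031,(0,255,0)))):
    P=[R.from_euler('z',.183).apply([0,s*.0504,0])+[.5399,-.2554,z] for s in(-1,1)]
    for p in proj(f,P): cv2.circle(a,tuple(np.int32(((p-[u-15,v-30]+.5)*[8,10]).round())),3,col,1)
  o.append(a)
cv2.imwrite("pics/c4.png",np.hstack(o))
E
```

```text
0.01243572029950529 [ 0.33687227  0.51251455 -1.2520755 ] [ 0.53947115 -0.25611782  0.100069  ] 13.9583 0.0012148461467671756
```

View pics/c4.png

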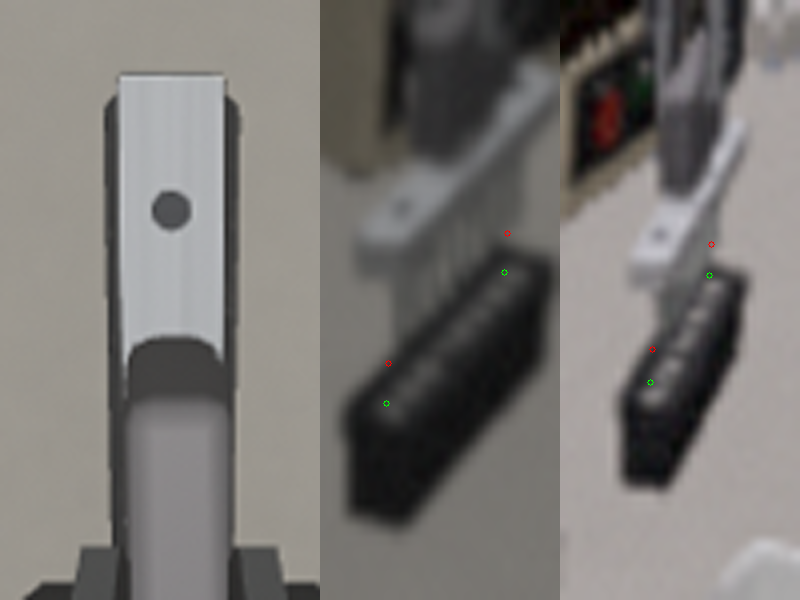

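The wrist crop shows the bar (119–225) centred over the block (104–240), bar end v≈73, block end v≈96. I'll check height using the bar's size and position.

```bash
python3 - <<'E'
from h import *
Rz=R.from_euler('z',.183).as_matrix(); c=np.array([.5399,-.2554,0])
loc=lambda P:((P-c)@Rz).round(4).tolist()
W=lambda pts,z:unproj("wr4",[(240+(u+.5)/4-.5,110+(v+.5)/4-.5) for u,v in pts],z)
for z in(.078,.082,.086): print("bar",z,loc(W([(119,74),(225,74),(172,210)],z)))
print("block",loc(W([(105,96),(240,96),(110,500),(237,500)],.031)))
P=lambda x,y,z:Rz@[x,y,z]+c
for f,k in(("sc4",320),("si4",560)):
  u,v=proj(f,[.54,-.255,.04])[0].round()
  def v2(q): return ((proj(f,q)-[u-15,v-30]+.5)*[8,10]+[k,0]).round().tolist()
  print(f,"bar +y end top corners",v2([P(s*.008,.0695,.0823) for s in(-1,1)]),"far",v2([P(-.008,-.07,.0823)]),
   "block +y end top",v2([P(s*.013,.065,.031) for s in(-1,1)]),"bottom",v2([P(s*.013,.065,0) for s in(-1,1)]),"hole",v2([P(0,.0504,.0823)]))
E
```

```text
bar 0.078 [[-0.0076, 0.0693, 0.078], [0.0081, 0.0693, 0.078], [0.0002, 0.0491, 0.078]]
bar 0.082 [[-0.0074, 0.0694, 0.082], [0.008, 0.0694, 0.082], [0.0003, 0.0497, 0.082]]
bar 0.086 [[-0.0072, 0.0695, 0.086], [0.0078, 0.0695, 0.086], [0.0003, 0.0502, 0.086]]
block [[-0.0126, 0.0641, 0.031], [0.0128, 0.0641, 0.031], [-0.013, -0.0177, 0.031], [0.0135, -0.0177, 0.031]]
sc4 bar +y end top corners [[394.0, 247.0], [346.0, 234.0]] far [[558.0, 78.0]] block +y end top [[405.0, 435.0], [329.0, 413.0]] bottom [[399.0, 546.0], [324.0, 524.0]] hole [[395.0, 216.0]]
si4 bar +y end top corners [[665.0, 254.0], [625.0, 248.0]] far [[746.0, 117.0]] block +y end top [[673.0, 404.0], [609.0, 393.0]] bottom [[669.0, 494.0], [606.0, 483.0]] hole [[657.0, 231.0]]
```

The comb and block agree to about 1 mm along and across the row, and the bar height matches tips about 11 mm above the block. I'm handing the job in.

```bash
python3 -c "
from h import *
print(sign_off(),arm.current_finger_force(),arm.current_clock())"
```

```text
the job is handed in; nothing more can be done
the job is handed in; nothing more can be done
```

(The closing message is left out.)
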